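Set out a jeweller's doming and soldering place

ROBOT

A 7-joint arm with a two-finger parallel gripper is mounted at the origin on the work surface. World frame = base frame: x ahead of the robot, y to its left, z up, the work surface at z = 0. Lengths are in m, angles in rad, forces in N, time in s.
With the tool pointing down it reaches from about 0.425 to 0.875 m from the base axis. Payload 4.7 kg.
Tool frame: the origin (TCP) lies midway between the tips of the shut fingers; the grasp point (between the pads) lies 19 mm behind it; z points along the fingers, y is the line along which they close (so a half turn about z gives the same grasp; the last joint's range is limited). The gripper opens to 85 mm and grips with 20 to 120 N. Pads are 22 mm wide; open, the fingers measure 114 mm over their backs; the gripper's body (76 mm by 85 mm) begins 54 mm behind the grasp point. The pads swing forward as they close: fully open they stand 13 mm farther back than shut.
Start: joints at [1.351, 0.321, -0.07, 1.45, 0.023, 1.371, -0.057], TCP at [0.151, -0.632, 0.231] pointing down, gripper open.
Joint ranges: [-2.86, 2.86], [-0.3, 2.09], [-1.38, 1.24], [0.06, 2.45], [-1.56, 4.7], [0.09, 2.05], [-2.69, 2.69]. Speed limits (rad/s): [2.57, 2.57, 3.14, 3.14, 3.14, 3.14, 3.14].

INTERFACE

Orientations are given as a rotation vector (axis times angle).
In Python, from workcell import monitor, imaging, bot gives the robot as it stands.
- The arm moves only by the tool send_rows, never from a script. Its argument "motion" is a list of rows, each an object with "travel": the shift along the tool's x, y, z in shares of 1 m (1.0 is 1 m), a list of three; "twist": the turn, a rotation vector about the tool's x, y, z in shares of pi rad (1.0 is pi rad), a list of three; "fingers": the finger opening in m, from 0 to 0.0854. A call has 1 to 20 rows; each row is the pose to reach, as a shift and turn from the pose commanded when the call began, along the tool's axes at that moment; what a row does not reach only later rows make up. A row lasts 1/8 s, in which the tool goes at most 62.5 mm and 10.7 degrees, less where a joint would pass 70% of its speed; a pose out of reach is approached as far as the arm can. No shift or turn number may pass 1 either way. A call with a gripper value outside its range is refused whole. The fingers move at their own pace and stop on an object; "newtons" is the grip in N (left out, the last holds). Time passes only in rows, so rows that repeat a pose let the fingers close. It gives the time, the measured TCP pose, the force, the opening and the grip force at its end, in the units of the state.
- monitor.get_state(): the state, without advancing time (a new reading comes with each control period).
- imaging.read_camera(name): name is "scene" or "top" or "wrist"; returns a dict with "pixels" (400x640x3 uint8, red, green, blue), "range_z" (400x640 float32, m along the optical axis (not along the pixel's ray), 0 where there is no reading), "vertical_fov" (degrees; the focal length in pixels is half the picture's height over the tangent of half this angle, whatever the lens; pixels are square), "cx", "cy" (the principal point, pixels), "cam_to_world" (4x4, takes a point from camera to world coordinates). Camera axes: x right, y down, z forward; pixel columns grow to the right and rows downward; lengths in m; the calibration is good to about 2 mm. A picture is of the moment at which its call begins.
- bot.finish_job(): hands the job in; it is judged then, once.
The state is a dict: "time_s": time; "joint_pos": joint angles; "dq": joint speeds; "joint_efforts": joint torques, N m; "eef_pos": TCP position; "eef_rot": TCP orientation; "contact_force": force on the tool from outside, world axes, zero at the start; "wrist_torque": the same for the moment, N m; "finger_gap": finger opening in m; "grip_force": force on a finger pad.
Only numpy, scipy, OpenCV 4.12 (cv2) and the standard library are available. Lean on these libraries where they do the work, as an engineer would, in place of code of your own. Each camera call takes 0.05 s, during which the arm holds its last target. There are 200 camera calls.

TASK

Set the bench out for doming and soldering: the flat steel bench block goes on the middle of the round rubber pad, the doming block upright on the middle of the bench block, and the white crucible upright on the middle of the square grey soldering tile. The low round tin goes on the table halfway between the pad and the tile, and the small amber jar upright directly behind the tin (on the side away from the robot), with a gap of about 2 cm between the two. Set each down rather than dropping it, and leave the wire spool, the screwdriver and the pliers where they lie.

Things in the scene. Friction and masses are not known exactly. Their poses are not given: they have to be found in the camera images.
- pad: Round black rubber pad, 110 mm across, 10 mm thick, fixed flat on the table. Origin at the centre of its underside, z up. The pad lies on either the left or the right side of the bench, the tile on the other; their centres are 400 mm apart, and the line between them runs within about 5 degrees of the robot's y axis.
- tile: Square grey soldering tile, 90 x 90 mm, 10 mm thick, fixed flat on the table. Origin at the centre of its underside, z up. x and y along its edges.
- bench_block: Flat square block of bright steel, 60 x 60 mm, 20 mm high, about 0.55 kg, loose on the table. Origin at the centre of its underside, z up. x and y along its edges.
- doming_block: Metal doming block: a 40 mm cube with one round hollow, 24 mm across and 10 mm deep, in its top face, and dark round hollows drawn on its sides; about 0.4 kg, loose, hollow upward. Origin at the centre of its underside, z up. x and y along its edges.
- tin: Low round closed metal tin, 56 mm across, 28 mm high, about 70 g, loose, lid up. Origin at the centre of its underside, z up.
- jar: Small round amber glass jar with a black cap, 38 mm across up to 45 mm height, cap 36 mm across, 60 mm high over all, about 90 g, loose, standing. Origin at the centre of its underside, z up.
- crucible: Small open white ceramic cup, round, 52 mm across at the rim and about 42 mm at the foot, 38 mm high, wall 5 mm, about 90 g, loose, mouth up. Origin at the centre of its underside, z up.
- spool: Bystander, leave alone: small spool of copper wire with black flanges, 32 mm across, 20 mm high, loose, standing. Origin at the centre of its underside, z up.
- screwdriver: Bystander, leave alone: screwdriver with a black handle, 150 mm long, lying loose along its x axis, blade to +x, 26 mm high at the handle. Origin at the middle of its length, on the table.
- pliers: Bystander, leave alone: small pliers with blue grips, about 140 mm long and 42 mm wide, 12 mm high, lying loose along their x axis, jaws to +x. Origin near the pivot, on the table.

How it is judged:
At the end, for the whole second after the job is handed in: At rest, upright, released: bench block on pad and crucible on tile, centred within 12 mm; doming block on bench block within 10 mm; tin within 15 mm of the pad-tile midpoint along and across; jar over 40 mm beyond that line, within 30 mm sideways of the midpoint, 55 to 85 mm from tin centre (horizontal distance between bench_block and pad below 0.012 m and height (world z) of bench_block between 0.006 and 0.014 m and horizontal distance between doming_block and bench_block below 0.01 m and height (world z) of doming_block between 0.025 and 0.035 m and horizontal distance between crucible and tile below 0.012 m and height (world z) of crucible between 0.006 and 0.014 m and height (world z) of each of tin, jar below 0.004 m and ((x of tin in the frame of pad between -0.015 and 0.015 m and y of tin in the frame of pad between 0.185 and 0.215 m and y of jar in the frame of pad between 0.17 and 0.23 m and x of jar in the frame of pad above 0.04 m) or (x of tin in the frame of pad between -0.015 and 0.015 m and y of tin in the frame of pad between -0.215 and -0.185 m and y of jar in the frame of pad between -0.23 and -0.17 m and x of jar in the frame of pad above 0.04 m)) and horizontal distance between jar and tin between 0.055 and 0.085 m and angle between each of bench_block, doming_block, tin, jar, crucible's own z axis and vertical below 0.1 rad and linear speed of each of bench_block, doming_block, tin, jar, crucible below 0.02 m/s); the robot touches nothing.
It fails at once if the spool, the screwdriver or the pliers is moved by more than 20 mm (distance of any of spool, screwdriver, pliers from where it was at the start of the episode above 0.02 m).
It fails at once if one of the five things is dropped: in free air, touched by nothing, with its underside more than 60 mm above the table ((contact force between bench_block and anything else below 0.02 N and height (world z) of bench_block above 0.06 m) or (contact force between doming_block and anything else below 0.02 N and height (world z) of doming_block above 0.06 m) or (contact force between tin and anything else below 0.02 N and height (world z) of tin above 0.06 m) or (contact force between jar and anything else below 0.02 N and height (world z) of jar above 0.06 m) or (contact force between crucible and anything else below 0.02 N and height (world z) of crucible above 0.06 m)).
It also fails if it takes over 120 s, if anything falls off the work surface, if the arm or the gripper's body presses on something with over 40 N, if the wrist force passes 120 N, or if a joint passes its speed limit or range.

## Working session

There is one attempt and no reset: what is moved stays moved. The work goes in short steps, Python scripts to look and compute and a tool call to move; the robot and the scene stay as the last step left them, time stands still between calls to the robot, and variables do not carry over. Pictures are saved under pics/ and viewed, at most 14 in all, crops included, and the job is handed in when it is done.

Besides the shell and the picture viewer there is one more tool, called after "Emit:" by a JSON object that holds its "api" and its "payload". send_rows: Moves the arm, as the interface text tells. Its arguments: {"type":"object","properties":{"motion":{"type":"array","items":{"type":"object","properties":{"travel":{"type":"array","items":{"type":"number"}},"twist":{"type":"array","items":{"type":"number"}},"fingers":{"type":"number"}}}},"newtons":{"type":"number"}},"required":["motion"]}

```bash
mkdir -p pics; cat > h.py <<'E'
import numpy as np, cv2
from workcell import monitor, imaging, bot
def cam(n,save=None):
    d=imaging.read_camera(n)
    h=d['pixels'].shape[0]; d['f']=h/2/np.tan(np.radians(d['vertical_fov'])/2)
    if save: cv2.imwrite('pics/'+save+'.png',d['pixels'][:,:,::-1])
    np.savez('last_'+n+'.npz',**d)
    return d
def cloud(d):
    z=d['range_z'];v,u=np.mgrid[:z.shape[0],:z.shape[1]]
    p=np.stack([(u-d['cx'])/d['f']*z,(v-d['cy'])/d['f']*z,z],-1)
    T=np.array(d['cam_to_world']); return p@T[:3,:3].T+T[:3,3]
def ray(d,u,v,h):
    T=np.array(d['cam_to_world']); r=T[:3,:3]@np.array([(u-d['cx'])/d['f'],(v-d['cy'])/d['f'],1]); o=T[:3,3]
    return o+r*(h-o[2])/r[2]
E
python3 - <<'E'
from h import *
for n in ['top','scene','wrist']:
    d=cam(n,n+'0'); print(n,d['f'],d['cx'],d['cy'],np.round(d['cam_to_world'],3).tolist())
print(monitor.get_state())
E
```

```text
top 512.4325052827551 307.81078697821175 202.2510557521894 [[0.013, -0.997, 0.08, 0.454], [-1.0, -0.011, 0.028, -0.012], [-0.027, -0.081, -0.996, 1.171], [0.0, 0.0, 0.0, 1.0]]
scene 397.8232106298748 323.4062740804804 201.16541111983824 [[0.631, 0.612, -0.476, 1.135], [0.776, -0.485, 0.404, -0.482], [0.016, -0.624, -0.781, 0.971], [0.0, 0.0, 0.0, 1.0]]
wrist 310.0765884911421 323.4495829047143 195.47264396665443 [[0.231, -0.924, -0.305, 0.229], [-0.973, -0.22, -0.071, -0.614], [-0.002, 0.313, -0.95, 0.372], [0.0, 0.0, 0.0, 1.0]]
{'time_s': 0.15, 'joint_pos': array([ 1.35110977,  0.32166559, -0.07007497,  1.45139848,  0.02259051,
        1.37081745, -0.05690494]), 'dq': array([-0.00062767, -0.0007902 ,  0.00116059, -0.0024745 ,  0.00021246,
        0.00128942,  0.00177197]), 'joint_efforts': array([-1.75039690e-04, -4.94096768e+01, -3.82826049e-01, -3.14685130e+01,
        1.31185979e-02,  8.28278367e-03,  6.34449208e-06]), 'eef_pos': array([ 0.15043721, -0.63192553,  0.23046447]), 'eef_rot': array([-3.11868160e+00, -3.66235653e-01,  4.01397762e-04]), 'contact_force': array([-0.72583438, -0.65674157, -0.80526891]), 'wrist_torque': array([ 0.04777359, -0.01390689, -0.02158118]), 'grip_force': 0.0, 'finger_gap': 0.08533740550536557}
```

View pics/top0.png

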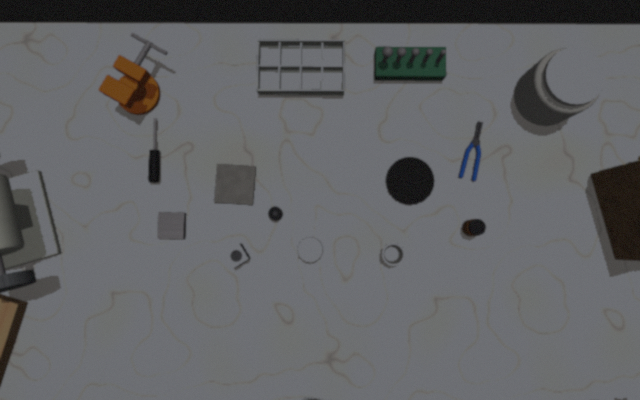

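View pics/scene0.png

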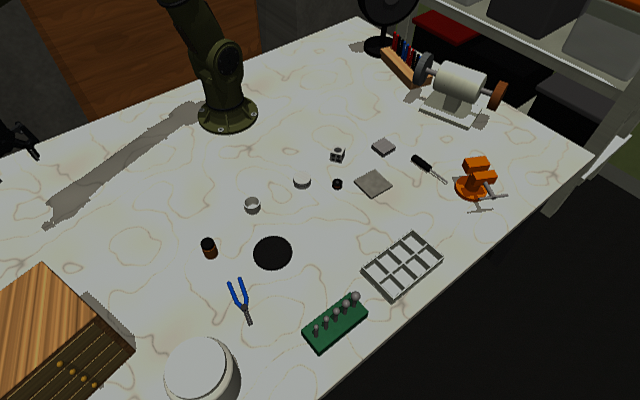

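Top view: pad (410,181), tile (235,184), bench block (172,225), doming block (240,256), spool (275,213), tin (310,250), crucible (391,255), jar (474,228), screwdriver (154,150), pliers (471,152). The scene view agrees: the pad is on the right and the tile on the left.

```bash
python3 - <<'E'
from h import *
S={'top':dict(pad=(410,181),tile=(235,184),bench=(172,225),dome=(240,256),spool=(275,213),tin=(310,250),cruc=(391,255),jar=(474,228),pliers=(471,152),scr=(154,150)),
'scene':dict(pad=(272,253),tile=(373,183),bench=(383,147),dome=(338,155),spool=(337,184),tin=(301,182),cruc=(252,205),jar=(209,248))}
for n in S:
    d=dict(np.load(f'last_{n}.npz')); P=cloud(d); H=P[...,2]
    print(n,'table z', [np.round(np.median(H[v-4:v+5,u-4:u+5]),4) for u,v in ((345,300),(340,150),(200,290),(420,300))])
    m=((H>0.006)&(H<0.2)).astype(np.uint8)
    k,lab,st,ce=cv2.connectedComponentsWithStats(m)
    for nm,(u,v) in S[n].items():
        w=lab[v-9:v+10,u-9:u+10]; w=w[w>0]
        if len(w)==0: print(nm,'none'); continue
        i=np.bincount(w).argmax(); M=lab==i; h=np.percentile(H[M],90)
        T=M&(H>h-0.006) ; q=P[T]; r=cv2.minAreaRect((q[:,:2]*1000).astype(np.float32))
        print(nm,'area',st[i,4],'z90 %.4f'%h,'mean',np.round(q[:,:2].mean(0)*1000,1),'rect',np.round(r[0],1),np.round(r[1],1),round(r[2],1))
im=cv2.imread('pics/top0.png')[110:280,130:510]; cv2.imwrite('pics/c1.png',cv2.resize(cv2.convertScaleAbs(im,alpha=2),(760,340),interpolation=2))
E
```

```text
top table z [np.float64(0.0001), np.float64(-0.0003), np.float64(0.0006), np.float64(0.0004)]
pad area 1749 z90 0.0129 mean [ 599.4 -209.1] rect [ 599.3 -209.5] [107.5 108.2] 18.8
tile area 1476 z90 0.0130 mean [587.3 189.2] rect [587.4 189.6] [90.7 89.9] 86.6
bench area 734 z90 0.0231 mean [490.5 330.7] rect [491.3 330.6] [59.1 61.5] 0.2
dome area 385 z90 0.0422 mean [425.  177.2] rect [424.9 177.3] [39.8 40.9] 33.4
spool area 157 z90 0.0229 mean [520.8  94.6] rect [520.2  94.5] [29.5 29.5] 89.1
tin area 516 z90 0.0313 mean [440.8  14.9] rect [440.2  15.1] [53.4 54.8] 45.7
cruc area 338 z90 0.0393 mean [ 433.4 -169. ] rect [ 433.4 -168. ] [48.1 50.6] 0.8
jar area 337 z90 0.0622 mean [ 493.8 -344.6] rect [ 494.1 -344.7] [34.8 34.6] 74.5
pliers area 475 z90 0.0129 mean [ 663.5 -352.4] rect [ 670.  -355.7] [ 40.  136.2] 75.3
scr area 471 z90 0.0266 mean [625.1 375. ] rect [625.8 374.6] [74.2 23.6] 2.3
scene table z [np.float64(0.0367), np.float64(0.0373), np.float64(-0.0002), np.float64(-0.001)]
pad area 1028 z90 0.0121 mean [ 602.7 -213.6] rect [ 600.5 -212.6] [106.4 109.4] 55.3
tile area 571 z90 0.0120 mean [590.7 184.7] rect [589.5 186.2] [91.7 91.8] 86.6
bench area 271 z90 0.0215 mean [493.  326.6] rect [493.1 327.9] [62.1 63.5] 87.7
dome area 207 z90 0.0409 mean [426.5 174.2] rect [425.3 175.8] [40.4 46.1] 32.8
spool area 67 z90 0.0217 mean [523.   92.2] rect [523.3  93.2] [28.8 31.5] 49.3
tin area 259 z90 0.0300 mean [443.5  11.1] rect [441.3  11.9] [54.5 56.1] 17.8
cruc area 243 z90 0.0381 mean [ 433.7 -171.6] rect [ 434.4 -171.6] [47.6 49.3] 55.5
jar area 275 z90 0.0606 mean [ 497.2 -348.1] rect [ 496.9 -347.5] [33.5 33.4] 49.4
```

View pics/c1.png

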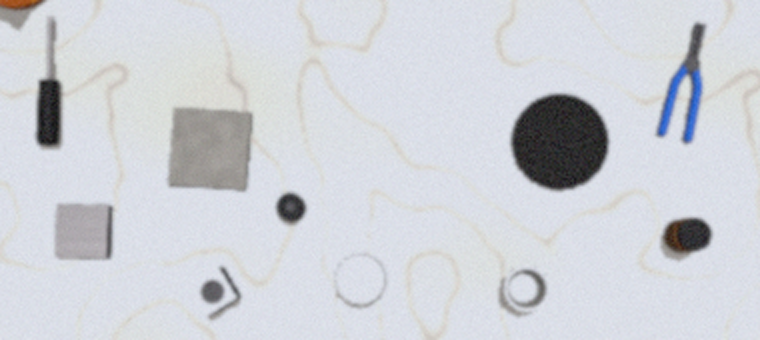

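The view shows all objects clearly. The two views agree to about 3 mm, and heights match the text. I average the views and go to the bench block first.

```bash
cat > rel.py <<'E'
import sys
from h import *
from scipy.spatial.transform import Rotation as R
# args: x,y,z,phi(deg) in mm per target -> travel / twist from the present pose
s=monitor.get_state(); p=np.array(s['eef_pos']); C=R.from_rotvec(s['eef_rot'])
print('t',round(s['time_s'],2),'p',np.round(p,4),'phi',np.round(np.degrees(np.arctan2(*C.as_matrix()[[1,0],1])),1),'gap',round(s['finger_gap'],4),'F',np.round(s['contact_force'],1))
for a in sys.argv[1:]:
    x,y,z,f=map(float,a.split(',')); f=np.radians(f)
    M=np.array([[-np.sin(f),np.cos(f),0],[np.cos(f),np.sin(f),0],[0,0,-1]]).T
    M=np.column_stack([[-np.sin(f),np.cos(f),0],[np.cos(f),np.sin(f),0],[0,0,-1]])
    print(a,'travel',np.round(C.inv().apply(np.array([x,y,z])/1000-p),4).tolist(),'twist',np.round((C.inv()*R.from_matrix(M)).as_rotvec(),4).tolist())
E
sed -i '/M=np.array(\[\[-np/d' rel.py
python3 rel.py 500,-250,200,-40 492,329,150,0
```

```text
t 0.15 p [ 0.1504 -0.6319  0.2305] phi -76.6 gap 0.0853 F [-0.7 -0.7 -0.8]
500,-250,200,-40 travel [0.4285, -0.2905, 0.0309] twist [-0.0015, -0.0004, -0.6389]
492,329,150,0 travel [0.5549, -0.8555, 0.0817] twist [-0.0013, -0.0009, -1.337]
```

The rows are not in the units I measure in: turns go in shares of pi rad. I convert before sending: -1.337 rad / 3.1416 = -0.4256.

Emit:
{"api": "send_rows", "payload": {"motion": [{"travel": [0.428, -0.29, 0.031], "twist": [-0.0005, 0, -0.2037], "fingers": 0.085}, {"travel": [0.428, -0.29, 0.031], "twist": [-0.0005, 0, -0.2037], "fingers": 0.085}, {"travel": [0.428, -0.29, 0.031], "twist": [-0.0005, 0, -0.2037], "fingers": 0.085}, {"travel": [0.428, -0.29, 0.031], "twist": [-0.0005, 0, -0.2037], "fingers": 0.085}, {"travel": [0.428, -0.29, 0.031], "twist": [-0.0005, 0, -0.2037], "fingers": 0.085}, {"travel": [0.428, -0.29, 0.031], "twist": [-0.0005, 0, -0.2037], "fingers": 0.085}, {"travel": [0.428, -0.29, 0.031], "twist": [-0.0005, 0, -0.2037], "fingers": 0.085}, {"travel": [0.428, -0.29, 0.031], "twist": [-0.0005, 0, -0.2037], "fingers": 0.085}, {"travel": [0.428, -0.29, 0.031], "twist": [-0.0005, 0, -0.2037], "fingers": 0.085}, {"travel": [0.555, -0.855, 0.082], "twist": [-0.0005, -0.0003, -0.4256], "fingers": 0.085}, {"travel": [0.555, -0.855, 0.082], "twist": [-0.0005, -0.0003, -0.4256], "fingers": 0.085}, {"travel": [0.555, -0.855, 0.082], "twist": [-0.0005, -0.0003, -0.4256], "fingers": 0.085}, {"travel": [0.555, -0.855, 0.082], "twist": [-0.0005, -0.0003, -0.4256], "fingers": 0.085}, {"travel": [0.555, -0.855, 0.082], "twist": [-0.0005, -0.0003, -0.4256], "fingers": 0.085}, {"travel": [0.555, -0.855, 0.082], "twist": [-0.0005, -0.0003, -0.4256], "fingers": 0.085}, {"travel": [0.555, -0.855, 0.082], "twist": [-0.0005, -0.0003, -0.4256], "fingers": 0.085}, {"travel": [0.555, -0.855, 0.082], "twist": [-0.0005, -0.0003, -0.4256], "fingers": 0.085}, {"travel": [0.555, -0.855, 0.082], "twist": [-0.0005, -0.0003, -0.4256], "fingers": 0.085}, {"travel": [0.555, -0.855, 0.082], "twist": [-0.0005, -0.0003, -0.4256], "fingers": 0.085}, {"travel": [0.555, -0.855, 0.082], "twist": [-0.0005, -0.0003, -0.4256], "fingers": 0.085}], "newtons": 60}}

```text
time_s: 2.65
eef_pos: [0.4917, 0.329, 0.1486]
eef_rot: [2.218, 2.224, -0.003]
contact_force: [-0.2, -0.4, 0.4]
finger_gap: 0.0849
grip_force: 0.0
```

```bash
cat > w.py <<'E'
import sys
from h import *
# wrist cloud: blob of top surface nearest to given x,y (mm), within z band
x,y,lo,hi=map(float,sys.argv[1:5])
d=cam('wrist',sys.argv[5] if len(sys.argv)>5 else None); P=cloud(d)*1000
m=((P[...,2]>lo)&(P[...,2]<hi)&(d['range_z']>0)&(np.hypot(P[...,0]-x,P[...,1]-y)<75)).astype(np.uint8)
k,lab,st,ce=cv2.connectedComponentsWithStats(m)
for i in range(1,k):
    if st[i,4]<150: continue
    q=P[lab==i]; r=cv2.minAreaRect(q[:,:2].astype(np.float32))
    print(st[i,4],'z90 %.1f'%np.percentile(q[:,2],90),'rect',np.round(r[0],1),np.round(r[1],1),round(r[2],1))
E
python3 w.py 492 329 12 30 w1; python3 rel.py 492,329,60,0 492,329,4,0
```

```text
4191 z90 20.5 rect [492.1 328.8] [60.2 60.1] 89.4
t 2.7 p [0.4925 0.3272 0.1487] phi 0.0 gap 0.085 F [ 0.9 -0.6  0.4]
492,329,60,0 travel [0.002, -0.0005, 0.0887] twist [-0.0003, 0.0028, 0.0002]
492,329,4,0 travel [0.0022, -0.0004, 0.1447] twist [-0.0003, 0.0028, 0.0002]
```

View pics/w1.png

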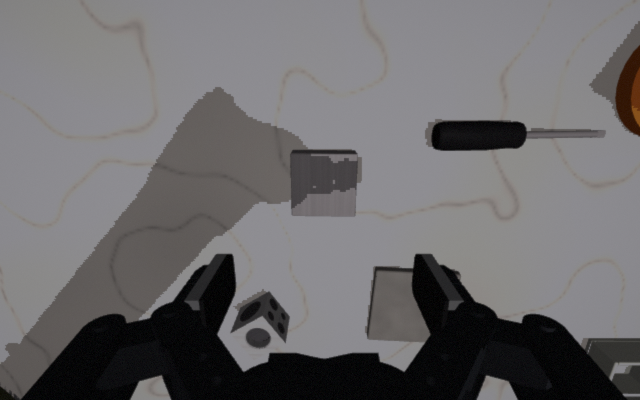

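Wrist view: the bench block at (324,183) lies at (492, 329), matching the averages. Descend and grip.

Emit:
{"api": "send_rows", "payload": {"motion": [{"travel": [0.001, 0, 0.05], "twist": [0, 0, 0], "fingers": 0.085}, {"travel": [0.001, 0, 0.1], "twist": [0, 0, 0], "fingers": 0.085}, {"travel": [0.001, 0, 0.13], "twist": [0, 0, 0], "fingers": 0.085}, {"travel": [0.001, 0, 0.144], "twist": [0, 0, 0], "fingers": 0.085}, {"travel": [0.001, 0, 0.144], "twist": [0, 0, 0], "fingers": 0.085}, {"travel": [0.001, 0, 0.144], "twist": [0, 0, 0], "fingers": 0.085}, {"travel": [0.001, 0, 0.144], "twist": [0, 0, 0], "fingers": 0.05}, {"travel": [0.001, 0, 0.144], "twist": [0, 0, 0], "fingers": 0.05}, {"travel": [0.001, 0, 0.144], "twist": [0, 0, 0], "fingers": 0.05}, {"travel": [0.001, 0, 0.144], "twist": [0, 0, 0], "fingers": 0.05}, {"travel": [0.001, 0, 0.144], "twist": [0, 0, 0], "fingers": 0.05}, {"travel": [0.001, 0, 0.144], "twist": [0, 0, 0], "fingers": 0.05}]}}

```text
time_s: 4.2
eef_pos: [0.4927, 0.3293, 0.0069]
eef_rot: [2.22, 2.22, 0.0]
contact_force: [-2.6, -1.9, 6.9]
finger_gap: 0.0579
grip_force: 65.6
```

```bash
python3 rel.py 492,329,120,0 600,-211,120,0 600,-211,40,0 600,-211,14.5,0
```

```text
t 4.2 p [0.4927 0.3293 0.0069] phi 0.0 gap 0.0579 F [-2.6 -1.9  6.9]
492,329,120,0 travel [-0.0005, -0.0006, -0.1131] twist [0.0017, 0.0015, 0.0001]
600,-211,120,0 travel [-0.5405, 0.1074, -0.1121] twist [0.0017, 0.0015, 0.0001]
600,-211,40,0 travel [-0.5404, 0.1072, -0.0321] twist [0.0017, 0.0015, 0.0001]
600,-211,14.5,0 travel [-0.5403, 0.1072, -0.0066] twist [0.0017, 0.0015, 0.0001]
```

Emit:
{"api": "send_rows", "payload": {"motion": [{"travel": [0, 0, -0.02], "twist": [0, 0, 0], "fingers": 0.05}, {"travel": [0, 0, -0.06], "twist": [0, 0, 0], "fingers": 0.05}, {"travel": [0, 0, -0.1], "twist": [0, 0, 0], "fingers": 0.05}, {"travel": [-0.04, 0.008, -0.112], "twist": [0, 0, 0], "fingers": 0.05}, {"travel": [-0.09, 0.018, -0.112], "twist": [0, 0, 0], "fingers": 0.05}, {"travel": [-0.14, 0.028, -0.112], "twist": [0, 0, 0], "fingers": 0.05}, {"travel": [-0.19, 0.038, -0.112], "twist": [0, 0, 0], "fingers": 0.05}, {"travel": [-0.24, 0.048, -0.112], "twist": [0, 0, 0], "fingers": 0.05}, {"travel": [-0.29, 0.058, -0.112], "twist": [0, 0, 0], "fingers": 0.05}, {"travel": [-0.34, 0.068, -0.112], "twist": [0, 0, 0], "fingers": 0.05}, {"travel": [-0.39, 0.078, -0.112], "twist": [0, 0, 0], "fingers": 0.05}, {"travel": [-0.44, 0.088, -0.112], "twist": [0, 0, 0], "fingers": 0.05}, {"travel": [-0.49, 0.098, -0.112], "twist": [0, 0, 0], "fingers": 0.05}, {"travel": [-0.53, 0.105, -0.112], "twist": [0, 0, 0], "fingers": 0.05}, {"travel": [-0.54, 0.107, -0.112], "twist": [0, 0, 0], "fingers": 0.05}, {"travel": [-0.54, 0.107, -0.08], "twist": [0, 0, 0], "fingers": 0.05}, {"travel": [-0.54, 0.107, -0.05], "twist": [0, 0, 0], "fingers": 0.05}, {"travel": [-0.54, 0.107, -0.03], "twist": [0, 0, 0], "fingers": 0.05}, {"travel": [-0.54, 0.107, -0.03], "twist": [0, 0, 0], "fingers": 0.05}, {"travel": [-0.54, 0.107, -0.03], "twist": [0, 0, 0], "fingers": 0.05}], "newtons": 80}}

```text
time_s: 6.7
eef_pos: [0.6004, -0.2111, 0.0375]
eef_rot: [2.219, 2.22, 0.0]
contact_force: [0.5, 0.2, -6.0]
finger_gap: 0.0575
grip_force: 89.9
```

```bash
python3 rel.py 600,-211,17,0; python3 - <<'E'
from h import *
d=cam('wrist','w2'); d=cam('scene'); i=d['pixels'][150:330,180:400,::-1]; j=cv2.imread('pics/w2.png')
a=cv2.resize(i,None,fx=2,fy=2); cv2.imwrite('pics/s2.png',cv2.convertScaleAbs(a,alpha=1.3))
d=cam('top'); P=cloud(d)*1000
E
```

```text
t 6.7 p [ 0.6004 -0.2111  0.0375] phi 0.0 gap 0.0575 F [ 0.5  0.2 -6. ]
600,-211,17,0 travel [0.0001, -0.0005, 0.0205] twist [0.0023, 0.0021, 0.0004]
```

View pics/w2.png

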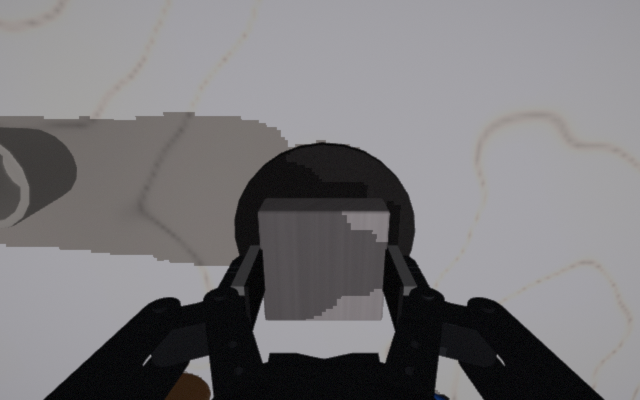

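Wrist view: the block (325,265) is held level over the pad (325,225). Measure both from this frame.

```bash
python3 - <<'E'
from h import *
d=dict(np.load('last_wrist.npz')); P=cloud(d)*1000; H=P[...,2]
b=P[(H>42)&(H<62)&(np.hypot(P[...,0]-600,P[...,1]+211)<50)&(np.abs(P[...,0]-600)<29)]
print('block',np.percentile(b,[1,50,99],axis=0).round(1).tolist())
dark=d['pixels'].max(2)<45
m=((H>7)&(H<14)&dark&(np.hypot(P[...,0]-600,P[...,1]+211)<70)).astype(np.uint8)
c=max(cv2.findContours(m,0,1)[0],key=cv2.contourArea)[:,0]
q=P[c[:,1],c[:,0]][:,:2]; q=q[np.hypot(q[:,0]-600,q[:,1]+211)>48]
A=np.c_[2*q,np.ones(len(q))]; s=np.linalg.lstsq(A,(q**2).sum(1),rcond=None)[0]; print('pad',s[:2],np.sqrt(s[2]+s[:2]@s[:2]),len(q))
E
```

```text
block [[572.3, -240.1, 43.6], [599.8, -206.7, 49.9], [628.4, -181.2, 56.6]]
pad [ 601.57570328 -210.73088805] 52.97856079477371 320
```

Emit:
{"api": "send_rows", "payload": {"motion": [{"travel": [0, 0, 0.008], "twist": [0, 0, 0], "fingers": 0.05}, {"travel": [0, 0, 0.013], "twist": [0, 0, 0], "fingers": 0.05}, {"travel": [0, 0, 0.017], "twist": [0, 0, 0], "fingers": 0.05}, {"travel": [0, 0, 0.02], "twist": [0, 0, 0], "fingers": 0.05}, {"travel": [0, 0, 0.021], "twist": [0, 0, 0], "fingers": 0.05}, {"travel": [0, 0, 0.021], "twist": [0, 0, 0], "fingers": 0.05}]}}

```text
time_s: 7.6
eef_pos: [0.5992, -0.2112, 0.0172]
eef_rot: [2.221, 2.221, -0.004]
contact_force: [-6.5, 2.0, 7.3]
finger_gap: 0.0575
grip_force: 91.4
```

Emit:
{"api": "send_rows", "payload": {"motion": [{"travel": [0, 0, 0], "twist": [0, 0, 0], "fingers": 0.064}, {"travel": [0, 0, 0], "twist": [0, 0, 0], "fingers": 0.07}, {"travel": [0, 0, 0], "twist": [0, 0, 0], "fingers": 0.085}, {"travel": [0, 0, 0], "twist": [0, 0, 0], "fingers": 0.085}, {"travel": [0, 0, 0], "twist": [0, 0, 0], "fingers": 0.085}, {"travel": [0, 0, -0.03], "twist": [0, 0, 0], "fingers": 0.085}, {"travel": [0, 0, -0.08], "twist": [0, 0, 0], "fingers": 0.085}, {"travel": [0, 0, -0.13], "twist": [0, 0, 0], "fingers": 0.085}, {"travel": [0, 0, -0.13], "twist": [0, 0, 0], "fingers": 0.085}, {"travel": [0, 0, -0.13], "twist": [0, 0, 0], "fingers": 0.085}]}}

```text
time_s: 8.85
eef_pos: [0.599, -0.2111, 0.1447]
eef_rot: [2.221, 2.221, -0.002]
contact_force: [0.5, -0.1, -0.5]
finger_gap: 0.085
grip_force: 0.0
```

```bash
python3 w.py 600 -211 22 40;python3 w.py 600 -211 4 40; python3 rel.py 425,176.5,130,33
```

```text
4582 z90 30.4 rect [ 600.2 -211.1] [60.  59.7] 0.0
10420 z90 30.1 rect [ 601.8 -212.3] [108.6 108.8] 47.3
t 8.95 p [ 0.5983 -0.2109  0.1434] phi -0.0 gap 0.0848 F [0.8 0.5 0.2]
425,176.5,130,33 travel [0.3874, -0.1733, 0.0136] twist [-0.0024, 0.0001, -0.576]
```

The block sits flat at (600.2, −211.1), about 1–2 mm off the pad centre. Next is the doming block.

To row units: -0.576 rad / 3.1416 = -0.1833.

Emit:
{"api": "send_rows", "payload": {"motion": [{"travel": [0.387, -0.173, 0.014], "twist": [0, 0, -0.1833], "fingers": 0.085}, {"travel": [0.387, -0.173, 0.014], "twist": [0, 0, -0.1833], "fingers": 0.085}, {"travel": [0.387, -0.173, 0.014], "twist": [0, 0, -0.1833], "fingers": 0.085}, {"travel": [0.387, -0.173, 0.014], "twist": [0, 0, -0.1833], "fingers": 0.085}, {"travel": [0.387, -0.173, 0.014], "twist": [0, 0, -0.1833], "fingers": 0.085}, {"travel": [0.387, -0.173, 0.014], "twist": [0, 0, -0.1833], "fingers": 0.085}, {"travel": [0.387, -0.173, 0.014], "twist": [0, 0, -0.1833], "fingers": 0.085}, {"travel": [0.387, -0.173, 0.014], "twist": [0, 0, -0.1833], "fingers": 0.085}, {"travel": [0.387, -0.173, 0.014], "twist": [0, 0, -0.1833], "fingers": 0.085}, {"travel": [0.387, -0.173, 0.014], "twist": [0, 0, -0.1833], "fingers": 0.085}, {"travel": [0.387, -0.173, 0.014], "twist": [0, 0, -0.1833], "fingers": 0.085}]}}

```text
time_s: 10.32
eef_pos: [0.4268, 0.1749, 0.1303]
eef_rot: [1.502, 2.759, -0.002]
contact_force: [0.2, 0.4, -0.5]
finger_gap: 0.085
grip_force: 0.0
```

```bash
python3 w.py 425 176 34 46; python3 rel.py 425,176.5,8,33
```

```text
1817 z90 40.3 rect [426.5 174.6] [40.1 41. ] 32.5
t 10.38 p [0.4267 0.1751 0.1303] phi 32.9 gap 0.0851 F [-0.6  0.9 -0.4]
425,176.5,8,33 travel [0.0023, -0.0006, 0.1223] twist [-0.0007, 0.0013, -0.0018]
```

Emit:
{"api": "send_rows", "payload": {"motion": [{"travel": [0, 0, 0.05], "twist": [0, 0, 0], "fingers": 0.085}, {"travel": [0, 0, 0.09], "twist": [0, 0, 0], "fingers": 0.085}, {"travel": [0, 0, 0.115], "twist": [0, 0, 0], "fingers": 0.085}, {"travel": [0, 0, 0.122], "twist": [0, 0, 0], "fingers": 0.085}, {"travel": [0, 0, 0.122], "twist": [0, 0, 0], "fingers": 0.085}, {"travel": [0, 0, 0.122], "twist": [0, 0, 0], "fingers": 0.06}, {"travel": [0, 0, 0.122], "twist": [0, 0, 0], "fingers": 0.03}, {"travel": [0, 0, 0.122], "twist": [0, 0, 0], "fingers": 0.03}, {"travel": [0, 0, 0.122], "twist": [0, 0, 0], "fingers": 0.03}, {"travel": [0, 0, 0.122], "twist": [0, 0, 0], "fingers": 0.03}, {"travel": [0, 0, 0.122], "twist": [0, 0, 0], "fingers": 0.03}, {"travel": [0, 0, 0.122], "twist": [0, 0, 0], "fingers": 0.03}, {"travel": [0, 0, 0.122], "twist": [0, 0, 0], "fingers": 0.03}]}}

```text
time_s: 12.0
eef_pos: [0.427, 0.1756, 0.0094]
eef_rot: [1.498, 2.758, -0.002]
contact_force: [-1.7, -1.4, 6.8]
finger_gap: 0.0387
grip_force: 82.0
```

```bash
python3 rel.py 425.8,175.3,110,33 600.5,-211.3,110,0 600.5,-211.3,60,0
```

```text
t 12.0 p [0.427  0.1756 0.0094] phi 33.0 gap 0.0387 F [-1.7 -1.4  6.8]
425.8,175.3,110,33 travel [0.0001, -0.0012, -0.1006] twist [-0.0001, 0.003, -0.0002]
600.5,-211.3,110,0 travel [-0.4193, -0.0652, -0.0993] twist [0.0007, 0.003, 0.5757]
600.5,-211.3,60,0 travel [-0.4191, -0.0652, -0.0493] twist [0.0007, 0.003, 0.5757]
```

To row units: 0.576 rad / 3.1416 = 0.1833.

Emit:
{"api": "send_rows", "payload": {"motion": [{"travel": [0, 0, -0.02], "twist": [0, 0, 0], "fingers": 0.03}, {"travel": [0, 0, -0.06], "twist": [0, 0, 0], "fingers": 0.03}, {"travel": [0, 0, -0.1], "twist": [0, 0, 0], "fingers": 0.03}, {"travel": [-0.04, -0.006, -0.1], "twist": [0, 0, 0.0185], "fingers": 0.03}, {"travel": [-0.09, -0.014, -0.1], "twist": [0, 0, 0.0366], "fingers": 0.03}, {"travel": [-0.14, -0.022, -0.1], "twist": [0, 0, 0.0551], "fingers": 0.03}, {"travel": [-0.19, -0.03, -0.1], "twist": [0, 0, 0.0732], "fingers": 0.03}, {"travel": [-0.24, -0.037, -0.1], "twist": [0, 0, 0.0955], "fingers": 0.03}, {"travel": [-0.29, -0.045, -0.1], "twist": [0, 0, 0.121], "fingers": 0.03}, {"travel": [-0.34, -0.053, -0.1], "twist": [0, 0, 0.1464], "fingers": 0.03}, {"travel": [-0.39, -0.061, -0.1], "twist": [0, 0, 0.1719], "fingers": 0.03}, {"travel": [-0.419, -0.065, -0.1], "twist": [0, 0, 0.1833], "fingers": 0.03}, {"travel": [-0.419, -0.065, -0.1], "twist": [0, 0, 0.1833], "fingers": 0.03}, {"travel": [-0.419, -0.065, -0.07], "twist": [0, 0, 0.1833], "fingers": 0.03}, {"travel": [-0.419, -0.065, -0.05], "twist": [0, 0, 0.1833], "fingers": 0.03}, {"travel": [-0.419, -0.065, -0.042], "twist": [0, 0, 0.1833], "fingers": 0.03}, {"travel": [-0.419, -0.065, -0.042], "twist": [0, 0, 0.1833], "fingers": 0.03}, {"travel": [-0.419, -0.065, -0.042], "twist": [0, 0, 0.1833], "fingers": 0.03}]}}

```text
time_s: 14.25
eef_pos: [0.6009, -0.211, 0.0522]
eef_rot: [2.219, 2.219, -0.0]
contact_force: [0.2, 0.6, -3.4]
finger_gap: 0.0388
grip_force: 82.0
```

```bash
python3 w.py 600 -211 60 90; python3 w.py 600 -211 22 34; python3 rel.py 600.5,-211.3,39.4,0
```

```text
11412 z90 83.0 rect [ 601.8 -210.7] [42.3 66.3] 89.9
3432 z90 30.3 rect [ 600.3 -197.5] [60.2 32.8] 0.2
t 14.35 p [ 0.6009 -0.2111  0.0523] phi 0.0 gap 0.0389 F [-0.4  0.6 -4.7]
600.5,-211.3,39.4,0 travel [-0.0001, -0.0004, 0.0129] twist [0.0021, 0.0024, 0.0]
```

Emit:
{"api": "send_rows", "payload": {"motion": [{"travel": [0, 0, 0.006], "twist": [0, 0, 0], "fingers": 0.03}, {"travel": [0, 0, 0.01], "twist": [0, 0, 0], "fingers": 0.03}, {"travel": [0, 0, 0.0125], "twist": [0, 0, 0], "fingers": 0.03}, {"travel": [0, 0, 0.0135], "twist": [0, 0, 0], "fingers": 0.03}, {"travel": [0, 0, 0.0135], "twist": [0, 0, 0], "fingers": 0.03}, {"travel": [0, 0, 0.0135], "twist": [0, 0, 0], "fingers": 0.03}]}}

```text
time_s: 15.1
eef_pos: [0.5999, -0.211, 0.0395]
eef_rot: [2.221, 2.22, -0.004]
contact_force: [-5.0, 1.4, 7.4]
finger_gap: 0.0389
grip_force: 83.6
```

Emit:
{"api": "send_rows", "payload": {"motion": [{"travel": [0, 0, 0], "twist": [0, 0, 0], "fingers": 0.045}, {"travel": [0, 0, 0], "twist": [0, 0, 0], "fingers": 0.055}, {"travel": [0, 0, 0], "twist": [0, 0, 0], "fingers": 0.085}, {"travel": [0, 0, 0], "twist": [0, 0, 0], "fingers": 0.085}, {"travel": [0, 0, 0], "twist": [0, 0, 0], "fingers": 0.085}, {"travel": [0, 0, -0.03], "twist": [0, 0, 0], "fingers": 0.085}, {"travel": [0, 0, -0.08], "twist": [0, 0, 0], "fingers": 0.085}, {"travel": [0, 0, -0.11], "twist": [0, 0, 0], "fingers": 0.085}, {"travel": [0.01, -0.05, -0.11], "twist": [0, 0, 0], "fingers": 0.085}, {"travel": [0.025, -0.1, -0.11], "twist": [0, 0, 0], "fingers": 0.085}, {"travel": [0.035, -0.15, -0.1], "twist": [0, 0, 0], "fingers": 0.085}, {"travel": [0.041, -0.166, -0.09], "twist": [0, 0, 0], "fingers": 0.085}, {"travel": [0.041, -0.166, -0.09], "twist": [0, 0, 0], "fingers": 0.085}, {"travel": [0.041, -0.166, -0.09], "twist": [0, 0, 0], "fingers": 0.085}]}}

```text
time_s: 16.85
eef_pos: [0.4354, -0.1702, 0.1283]
eef_rot: [2.219, 2.22, 0.0]
contact_force: [-0.3, -0.7, 0.9]
finger_gap: 0.0849
grip_force: 0.0
```

```bash
python3 w.py 434 -170 30 45 w3; python3 rel.py 434,-170,8,0; python3 - <<'E'
from h import *
for n in('top','scene'):
    P=cloud(cam(n))*1000
    for lo,hi in((64,78),(24,38)):
        q=P[(P[...,2]>lo)&(P[...,2]<hi)&(np.hypot(P[...,0]-600,P[...,1]+211)<50)]
        print(n,lo,cv2.minAreaRect(q[:,:2].astype(np.float32)),len(q))
E
```

```text
1369 z90 38.2 rect [ 435.  -170.6] [50.6 50.4] 87.9
t 16.9 p [ 0.4356 -0.17    0.1283] phi 0.0 gap 0.0854 F [-0.4 -0.9  0.1]
434,-170,8,0 travel [0.0002, -0.0019, 0.1203] twist [0.0025, 0.0016, 0.0005]
top 64 ((597.9676513671875, -207.65879821777344), (39.01324462890625, 39.599369049072266), 0.2099934220314026) 250
top 24 ((598.2173461914062, -209.1238250732422), (59.47278594970703, 60.85554504394531), 0.16747528314590454) 332
scene 64 ((600.007568359375, -211.19171142578125), (42.083133697509766, 41.50507736206055), 0.032177358865737915) 164
scene 24 ((600.3718872070312, -212.02789306640625), (60.49105453491211, 60.638824462890625), 89.40906524658203) 187
```

View pics/w3.png

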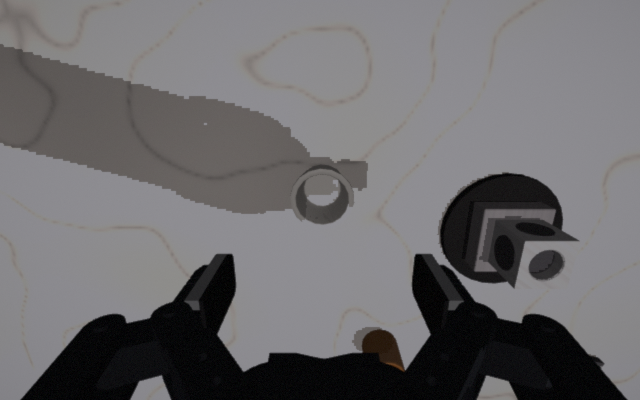

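Wrist view: the doming block stands on the bench block on the pad (500,230), offset about 1.5 mm. The crucible (323,195) is at (435, −170.6). Grasp it more gently.

Emit:
{"api": "send_rows", "payload": {"motion": [{"travel": [0, 0, 0.05], "twist": [0, 0, 0], "fingers": 0.085}, {"travel": [0, -0.001, 0.09], "twist": [0, 0, 0], "fingers": 0.085}, {"travel": [0, -0.001, 0.113], "twist": [0, 0, 0], "fingers": 0.085}, {"travel": [0, -0.001, 0.12], "twist": [0, 0, 0], "fingers": 0.085}, {"travel": [0, -0.001, 0.12], "twist": [0, 0, 0], "fingers": 0.085}, {"travel": [0, -0.001, 0.12], "twist": [0, 0, 0], "fingers": 0.06}, {"travel": [0, -0.001, 0.12], "twist": [0, 0, 0], "fingers": 0.035}, {"travel": [0, -0.001, 0.12], "twist": [0, 0, 0], "fingers": 0.035}, {"travel": [0, -0.001, 0.12], "twist": [0, 0, 0], "fingers": 0.035}, {"travel": [0, -0.001, 0.12], "twist": [0, 0, 0], "fingers": 0.035}, {"travel": [0, -0.001, 0.12], "twist": [0, 0, 0], "fingers": 0.035}], "newtons": 40}}

```text
time_s: 18.38
eef_pos: [0.434, -0.1705, 0.0089]
eef_rot: [2.219, 2.219, -0.002]
contact_force: [-1.3, -0.2, 5.9]
finger_gap: 0.0494
grip_force: 40.4
```

```bash
python3 rel.py 434.5,-170,120,0 588.5,188,120,0 588.5,188,30,0
```

```text
t 18.38 p [ 0.434  -0.1705  0.0089] phi -0.0 gap 0.0494 F [-1.3 -0.2  5.9]
434.5,-170,120,0 travel [0.0002, 0.0007, -0.1111] twist [0.0018, 0.0032, -0.0002]
588.5,188,120,0 travel [0.3582, 0.1546, -0.112] twist [0.0018, 0.0032, -0.0002]
588.5,188,30,0 travel [0.3585, 0.1545, -0.022] twist [0.0018, 0.0032, -0.0002]
```

Emit:
{"api": "send_rows", "payload": {"motion": [{"travel": [0, 0, -0.02], "twist": [0, 0, 0], "fingers": 0.035}, {"travel": [0, 0, -0.06], "twist": [0, 0, 0], "fingers": 0.035}, {"travel": [0, 0, -0.1], "twist": [0, 0, 0], "fingers": 0.035}, {"travel": [0.04, 0.017, -0.11], "twist": [0, 0, 0], "fingers": 0.035}, {"travel": [0.085, 0.037, -0.11], "twist": [0, 0, 0], "fingers": 0.035}, {"travel": [0.13, 0.056, -0.11], "twist": [0, 0, 0], "fingers": 0.035}, {"travel": [0.18, 0.078, -0.11], "twist": [0, 0, 0], "fingers": 0.035}, {"travel": [0.23, 0.099, -0.11], "twist": [0, 0, 0], "fingers": 0.035}, {"travel": [0.28, 0.121, -0.11], "twist": [0, 0, 0], "fingers": 0.035}, {"travel": [0.33, 0.142, -0.11], "twist": [0, 0, 0], "fingers": 0.035}, {"travel": [0.358, 0.1545, -0.11], "twist": [0, 0, 0], "fingers": 0.035}, {"travel": [0.358, 0.1545, -0.11], "twist": [0, 0, 0], "fingers": 0.035}, {"travel": [0.358, 0.1545, -0.07], "twist": [0, 0, 0], "fingers": 0.035}, {"travel": [0.358, 0.1545, -0.04], "twist": [0, 0, 0], "fingers": 0.035}, {"travel": [0.358, 0.1545, -0.025], "twist": [0, 0, 0], "fingers": 0.035}, {"travel": [0.358, 0.1545, -0.025], "twist": [0, 0, 0], "fingers": 0.035}, {"travel": [0.358, 0.1545, -0.025], "twist": [0, 0, 0], "fingers": 0.035}]}}

```text
time_s: 20.5
eef_pos: [0.5886, 0.188, 0.0335]
eef_rot: [2.22, 2.219, 0.001]
contact_force: [0.5, -0.2, -0.0]
finger_gap: 0.0485
grip_force: 41.7
```

```bash
python3 rel.py 588.5,188,18.9,0; python3 w.py 588 188 4 16 w4; python3 w.py 588 188 40 62
```

```text
t 20.5 p [0.5886 0.188  0.0335] phi -0.0 gap 0.0485 F [ 0.5 -0.2 -0. ]
588.5,188,18.9,0 travel [-0.0, -0.0001, 0.0146] twist [0.0025, 0.0012, -0.0005]
11498 z90 10.3 rect [590.4 202.9] [59.1 90.6] 87.0
7367 z90 61.6 rect [587.8 192.4] [55.5 58.5] 49.5
```

View pics/w4.png

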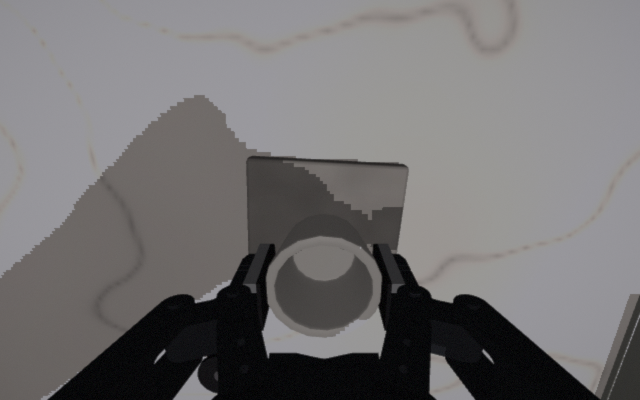

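Wrist view: the crucible (325,290) is held upright above the tile (327,205), whose centre measures about (590, 187). Lower it.

Emit:
{"api": "send_rows", "payload": {"motion": [{"travel": [0, 0.001, 0.006], "twist": [0, 0, 0], "fingers": 0.035}, {"travel": [0, 0.001, 0.011], "twist": [0, 0, 0], "fingers": 0.035}, {"travel": [0, 0.001, 0.014], "twist": [0, 0, 0], "fingers": 0.035}, {"travel": [0, 0.001, 0.015], "twist": [0, 0, 0], "fingers": 0.035}, {"travel": [0, 0.001, 0.015], "twist": [0, 0, 0], "fingers": 0.035}, {"travel": [0, 0.001, 0.015], "twist": [0, 0, 0], "fingers": 0.035}]}}

```text
time_s: 21.35
eef_pos: [0.5885, 0.1878, 0.0189]
eef_rot: [2.22, 2.22, -0.004]
contact_force: [-4.9, -3.3, 13.0]
finger_gap: 0.049
grip_force: 42.6
```

Emit:
{"api": "send_rows", "payload": {"motion": [{"travel": [0, 0, 0], "twist": [0, 0, 0], "fingers": 0.055}, {"travel": [0, 0, 0], "twist": [0, 0, 0], "fingers": 0.065}, {"travel": [0, 0, 0], "twist": [0, 0, 0], "fingers": 0.085}, {"travel": [0, 0, 0], "twist": [0, 0, 0], "fingers": 0.085}, {"travel": [0, 0, 0], "twist": [0, 0, 0], "fingers": 0.085}, {"travel": [0, 0, -0.03], "twist": [0, 0, 0], "fingers": 0.085}, {"travel": [0, 0, -0.08], "twist": [0, 0, 0], "fingers": 0.085}, {"travel": [0, 0, -0.11], "twist": [0, 0, 0], "fingers": 0.085}, {"travel": [-0.04, -0.034, -0.11], "twist": [0, 0, 0], "fingers": 0.085}, {"travel": [-0.08, -0.068, -0.11], "twist": [0, 0, 0], "fingers": 0.085}, {"travel": [-0.12, -0.1, -0.11], "twist": [0, 0, 0], "fingers": 0.085}, {"travel": [-0.16, -0.135, -0.11], "twist": [0, 0, 0], "fingers": 0.085}, {"travel": [-0.1745, -0.1475, -0.11], "twist": [0, 0, 0], "fingers": 0.085}, {"travel": [-0.1745, -0.1475, -0.11], "twist": [0, 0, 0], "fingers": 0.085}, {"travel": [-0.1745, -0.1475, -0.11], "twist": [0, 0, 0], "fingers": 0.085}]}}

```text
time_s: 23.22
eef_pos: [0.4418, 0.0146, 0.1276]
eef_rot: [2.219, 2.221, 0.0]
contact_force: [0.6, -0.1, -0.8]
finger_gap: 0.0853
grip_force: 0.0
```

```bash
python3 w.py 441 13 22 36; python3 rel.py 441,13.5,4,0; python3 - <<'E'
from h import *
for n in('top','scene'):
    P=cloud(cam(n))*1000
    for lo,hi in((42,56),(6,16)):
        q=P[(P[...,2]>lo)&(P[...,2]<hi)&(np.hypot(P[...,0]-588,P[...,1]-188)<70)]
        print(n,lo,cv2.minAreaRect(q[:,:2].astype(np.float32)),len(q))
E
```

```text
3478 z90 28.7 rect [442.   12.5] [55.4 55.8] 1.9
t 23.27 p [0.4419 0.015  0.1276] phi 0.1 gap 0.085 F [ 0.1  1.4 -0.6]
441,13.5,4,0 travel [-0.0014, -0.001, 0.1236] twist [0.0013, 0.0007, 0.0021]
top 42 ((587.3036499023438, 190.00387573242188), (49.87725067138672, 49.68450927734375), 5.1124372482299805) 165
top 6 ((580.8255004882812, 188.51467895507812), (106.1331787109375, 115.54627990722656), 76.1506118774414) 1139
scene 42 ((588.5897216796875, 186.9430694580078), (48.77195358276367, 48.39561080932617), 79.04117584228516) 80
scene 6 ((589.3522338867188, 186.4860382080078), (91.87283325195312, 91.55499267578125), 87.83590698242188) 392
```

The crucible is centred within about 1 mm. Now the tin.

Emit:
{"api": "send_rows", "payload": {"motion": [{"travel": [-0.001, 0, 0.05], "twist": [0, 0, 0], "fingers": 0.085}, {"travel": [-0.002, 0, 0.09], "twist": [0, 0, 0], "fingers": 0.085}, {"travel": [-0.002, 0, 0.113], "twist": [0, 0, 0], "fingers": 0.085}, {"travel": [-0.002, 0, 0.122], "twist": [0, 0, 0], "fingers": 0.085}, {"travel": [-0.002, 0, 0.122], "twist": [0, 0, 0], "fingers": 0.085}, {"travel": [-0.002, 0, 0.122], "twist": [0, 0, 0], "fingers": 0.06}, {"travel": [-0.002, 0, 0.122], "twist": [0, 0, 0], "fingers": 0.04}, {"travel": [-0.002, 0, 0.122], "twist": [0, 0, 0], "fingers": 0.04}, {"travel": [-0.002, 0, 0.122], "twist": [0, 0, 0], "fingers": 0.04}, {"travel": [-0.002, 0, 0.122], "twist": [0, 0, 0], "fingers": 0.04}, {"travel": [-0.002, 0, 0.122], "twist": [0, 0, 0], "fingers": 0.04}]}}

```text
time_s: 24.75
eef_pos: [0.4422, 0.0113, 0.0066]
eef_rot: [2.219, 2.218, -0.0]
contact_force: [-2.0, 0.1, 5.1]
finger_gap: 0.0546
grip_force: 41.5
```

```bash
python3 rel.py 594.5,-11.5,70,0 594.5,-11.5,20,0
```

```text
t 24.75 p [0.4422 0.0113 0.0066] phi -0.0 gap 0.0546 F [-2.   0.1  5.1]
594.5,-11.5,70,0 travel [-0.0229, 0.1525, -0.063] twist [0.0024, 0.0028, -0.0004]
594.5,-11.5,20,0 travel [-0.0227, 0.1523, -0.013] twist [0.0024, 0.0028, -0.0004]
```

Emit:
{"api": "send_rows", "payload": {"motion": [{"travel": [0, 0, -0.02], "twist": [0, 0, 0], "fingers": 0.04}, {"travel": [0, 0, -0.05], "twist": [0, 0, 0], "fingers": 0.04}, {"travel": [-0.006, 0.04, -0.063], "twist": [0, 0, 0], "fingers": 0.04}, {"travel": [-0.013, 0.08, -0.063], "twist": [0, 0, 0], "fingers": 0.04}, {"travel": [-0.019, 0.12, -0.063], "twist": [0, 0, 0], "fingers": 0.04}, {"travel": [-0.0245, 0.152, -0.063], "twist": [0, 0, 0], "fingers": 0.04}, {"travel": [-0.0245, 0.152, -0.04], "twist": [0, 0, 0], "fingers": 0.04}, {"travel": [-0.0245, 0.152, -0.02], "twist": [0, 0, 0], "fingers": 0.04}, {"travel": [-0.0245, 0.152, -0.009], "twist": [0, 0, 0], "fingers": 0.04}, {"travel": [-0.0245, 0.152, -0.004], "twist": [0, 0, 0], "fingers": 0.04}, {"travel": [-0.0245, 0.152, -0.001], "twist": [0, 0, 0], "fingers": 0.04}, {"travel": [-0.0245, 0.152, 0], "twist": [0, 0, 0], "fingers": 0.04}, {"travel": [-0.0245, 0.152, 0], "twist": [0, 0, 0], "fingers": 0.04}]}}

```text
time_s: 26.38
eef_pos: [0.5931, -0.0131, 0.0066]
eef_rot: [2.22, 2.22, -0.003]
contact_force: [-3.4, -0.3, 5.3]
finger_gap: 0.0547
grip_force: 43.2
```

To row units: 1.571 rad / 3.1416 = 0.5001.

Emit:
{"api": "send_rows", "payload": {"motion": [{"travel": [0, 0, 0], "twist": [0, 0, 0], "fingers": 0.06}, {"travel": [0, 0, 0], "twist": [0, 0, 0], "fingers": 0.07}, {"travel": [0, 0, 0], "twist": [0, 0, 0], "fingers": 0.085}, {"travel": [0, 0, 0], "twist": [0, 0, 0], "fingers": 0.085}, {"travel": [0, 0, 0], "twist": [0, 0, 0], "fingers": 0.085}, {"travel": [0, 0, -0.03], "twist": [0, 0, 0], "fingers": 0.085}, {"travel": [0, 0, -0.08], "twist": [0, 0, 0], "fingers": 0.085}, {"travel": [0, 0, -0.14], "twist": [0, 0, 0], "fingers": 0.085}, {"travel": [-0.333, -0.098, -0.15], "twist": [0, 0, 0.5001], "fingers": 0.085}, {"travel": [-0.333, -0.098, -0.15], "twist": [0, 0, 0.5001], "fingers": 0.085}, {"travel": [-0.333, -0.098, -0.15], "twist": [0, 0, 0.5001], "fingers": 0.085}, {"travel": [-0.333, -0.098, -0.15], "twist": [0, 0, 0.5001], "fingers": 0.085}, {"travel": [-0.333, -0.098, -0.15], "twist": [0, 0, 0.5001], "fingers": 0.085}, {"travel": [-0.333, -0.098, -0.15], "twist": [0, 0, 0.5001], "fingers": 0.085}, {"travel": [-0.333, -0.098, -0.15], "twist": [0, 0, 0.5001], "fingers": 0.085}, {"travel": [-0.333, -0.098, -0.15], "twist": [0, 0, 0.5001], "fingers": 0.085}, {"travel": [-0.333, -0.098, -0.15], "twist": [0, 0, 0.5001], "fingers": 0.085}, {"travel": [-0.333, -0.098, -0.15], "twist": [0, 0, 0.5001], "fingers": 0.085}, {"travel": [-0.333, -0.098, -0.15], "twist": [0, 0, 0.5001], "fingers": 0.085}, {"travel": [-0.333, -0.098, -0.15], "twist": [0, 0, 0.5001], "fingers": 0.085}]}}

```text
time_s: 28.88
eef_pos: [0.4951, -0.3458, 0.1558]
eef_rot: [3.14, 0.001, 0.001]
contact_force: [0.2, 0.2, 0.2]
finger_gap: 0.0849
grip_force: 0.0
```

```bash
python3 w.py 495 -346 50 66; python3 rel.py 495.5,-346,8,-90; python3 - <<'E'
from h import *
for n in('top','scene'):
    P=cloud(cam(n))*1000
    q=P[(P[...,2]>22)&(P[...,2]<36)&(np.hypot(P[...,0]-594,P[...,1]+12)<60)]
    print(n,cv2.minAreaRect(q[:,:2].astype(np.float32)),len(q))
E
```

```text
1505 z90 60.5 rect [ 496.7 -348. ] [35.3 35.1] 20.9
t 28.93 p [ 0.4951 -0.3458  0.1558] phi -90.0 gap 0.0847 F [-0.2 -0.4  0.2]
495.5,-346,8,-90 travel [0.0003, -0.0, 0.1479] twist [0.0016, -0.0005, 0.0004]
top ((591.8560180664062, -9.169139862060547), (54.23243713378906, 54.54100036621094), 47.511714935302734) 493
scene ((594.42626953125, -12.690780639648438), (53.75852584838867, 55.75091552734375), 51.91038131713867) 241
```

Emit:
{"api": "send_rows", "payload": {"motion": [{"travel": [0, 0, 0.05], "twist": [0, 0, 0], "fingers": 0.085}, {"travel": [0.001, 0.001, 0.1], "twist": [0, 0, 0], "fingers": 0.085}, {"travel": [0.001, 0.001, 0.138], "twist": [0, 0, 0], "fingers": 0.085}, {"travel": [0.001, 0.001, 0.148], "twist": [0, 0, 0], "fingers": 0.085}, {"travel": [0.001, 0.001, 0.148], "twist": [0, 0, 0], "fingers": 0.085}, {"travel": [0.001, 0.001, 0.148], "twist": [0, 0, 0], "fingers": 0.055}, {"travel": [0.001, 0.001, 0.148], "twist": [0, 0, 0], "fingers": 0.03}, {"travel": [0.001, 0.001, 0.148], "twist": [0, 0, 0], "fingers": 0.03}, {"travel": [0.001, 0.001, 0.148], "twist": [0, 0, 0], "fingers": 0.03}, {"travel": [0.001, 0.001, 0.148], "twist": [0, 0, 0], "fingers": 0.03}, {"travel": [0.001, 0.001, 0.148], "twist": [0, 0, 0], "fingers": 0.03}, {"travel": [0.001, 0.001, 0.148], "twist": [0, 0, 0], "fingers": 0.03}]}}

```text
time_s: 30.52
eef_pos: [0.497, -0.3476, 0.0093]
eef_rot: [3.139, -0.001, 0.003]
contact_force: [-0.9, 0.9, 6.3]
finger_gap: 0.0372
grip_force: 40.3
```

```bash
python3 rel.py 661,-9.5,150,-90
```

```text
t 30.52 p [ 0.497  -0.3476  0.0093] phi -90.0 gap 0.0372 F [-0.9  0.9  6.3]
661,-9.5,150,-90 travel [0.1642, -0.3377, -0.1414] twist [0.0031, -0.002, -0.0003]
```

Emit:
{"api": "send_rows", "payload": {"motion": [{"travel": [0, 0, -0.02], "twist": [0, 0, 0], "fingers": 0.03}, {"travel": [0, 0, -0.07], "twist": [0, 0, 0], "fingers": 0.03}, {"travel": [0, 0, -0.12], "twist": [0, 0, 0], "fingers": 0.03}, {"travel": [0.015, -0.03, -0.14], "twist": [0, 0, 0], "fingers": 0.03}, {"travel": [0.036, -0.075, -0.14], "twist": [0, 0, 0], "fingers": 0.03}, {"travel": [0.06, -0.123, -0.14], "twist": [0, 0, 0], "fingers": 0.03}, {"travel": [0.083, -0.17, -0.14], "twist": [0, 0, 0], "fingers": 0.03}, {"travel": [0.107, -0.22, -0.14], "twist": [0, 0, 0], "fingers": 0.03}, {"travel": [0.13, -0.268, -0.14], "twist": [0, 0, 0], "fingers": 0.03}, {"travel": [0.154, -0.316, -0.14], "twist": [0, 0, 0], "fingers": 0.03}, {"travel": [0.164, -0.338, -0.14], "twist": [0, 0, 0], "fingers": 0.03}, {"travel": [0.164, -0.338, -0.13], "twist": [0, 0, 0], "fingers": 0.03}, {"travel": [0.164, -0.338, -0.08], "twist": [0, 0, 0], "fingers": 0.03}, {"travel": [0.164, -0.338, -0.04], "twist": [0, 0, 0], "fingers": 0.03}, {"travel": [0.164, -0.338, -0.018], "twist": [0, 0, 0], "fingers": 0.03}, {"travel": [0.164, -0.338, -0.008], "twist": [0, 0, 0], "fingers": 0.03}, {"travel": [0.164, -0.338, -0.003], "twist": [0, 0, 0], "fingers": 0.03}, {"travel": [0.164, -0.338, 0], "twist": [0, 0, 0], "fingers": 0.03}, {"travel": [0.164, -0.338, 0], "twist": [0, 0, 0], "fingers": 0.03}]}}

```text
time_s: 32.9
eef_pos: [0.6612, -0.0091, 0.0093]
eef_rot: [3.139, -0.0, 0.004]
contact_force: [-2.3, -0.8, 4.2]
finger_gap: 0.0369
grip_force: 40.6
```

Emit:
{"api": "send_rows", "payload": {"motion": [{"travel": [0, 0, 0], "twist": [0, 0, 0], "fingers": 0.043}, {"travel": [0, 0, 0], "twist": [0, 0, 0], "fingers": 0.053}, {"travel": [0, 0, 0], "twist": [0, 0, 0], "fingers": 0.085}, {"travel": [0, 0, 0], "twist": [0, 0, 0], "fingers": 0.085}, {"travel": [0, 0, 0], "twist": [0, 0, 0], "fingers": 0.085}, {"travel": [0, 0, -0.03], "twist": [0, 0, 0], "fingers": 0.085}, {"travel": [0, 0, -0.08], "twist": [0, 0, 0], "fingers": 0.085}, {"travel": [0, 0, -0.14], "twist": [0, 0, 0], "fingers": 0.085}, {"travel": [-0.05, 0, -0.2], "twist": [0, 0, 0], "fingers": 0.085}, {"travel": [-0.1, 0, -0.22], "twist": [0, 0, 0], "fingers": 0.085}, {"travel": [-0.16, 0, -0.22], "twist": [0, 0, 0], "fingers": 0.085}, {"travel": [-0.2, 0, -0.22], "twist": [0, 0, 0], "fingers": 0.085}, {"travel": [-0.2, 0, -0.22], "twist": [0, 0, 0], "fingers": 0.085}]}}

```text
time_s: 34.52
eef_pos: [0.4579, -0.0092, 0.2277]
eef_rot: [3.135, -0.003, 0.001]
contact_force: [1.5, -0.4, 0.3]
finger_gap: 0.0851
grip_force: 0.0
```

```bash
python3 - <<'E'
from h import *
G=dict(pad=(600,-211,6,16,65),bench=(600,-211,24,38,50),dome=(600,-211,64,78,40),tile=(588,188,6,16,70),cruc=(588,188,42,56,50),tin=(594,-11,22,36,40),jar=(661,-10,52,68,35))
for n in('top','scene'):
    d=cam(n,n+'9'); P=cloud(d)*1000
    for k,(x,y,lo,hi,r) in G.items():
        q=P[(P[...,2]>lo)&(P[...,2]<hi)&(np.hypot(P[...,0]-x,P[...,1]-y)<r)]
        if len(q)>5: b=cv2.minAreaRect(q[:,:2].astype(np.float32)); print(n,k,np.round(b[0],1),np.round(b[1],1),round(float(np.median(q[:,2])),1))
E
```

```text
top pad [ 599.8 -211.3] [108.1 113.3] 10.0
top bench [ 598.4 -209. ] [59.3 61. ] 29.6
top dome [ 597.8 -207.6] [39.8 38.9] 69.4
top tile [581.6 187.5] [ 95.6 101.9] 10.4
top cruc [587.8 190. ] [50.1 49.6] 47.3
top tin [592.   -9.3] [54.3 54.8] 28.4
top jar [658.7  -7.4] [35.5 32.9] 60.0
scene pad [ 606.9 -215. ] [108.2  99.4] 9.6
scene bench [ 600.7 -211.8] [61.2 59.9] 30.1
scene dome [ 600.1 -211.1] [44.2 40.4] 69.0
scene tile [588.6 185.4] [92.6 92.7] 9.7
scene cruc [588.4 187.2] [48.1 51.6] 46.9
scene tin [594.  -12.3] [53.9 55.4] 27.4
scene jar [661.5  -9.9] [34.2 35.3] 59.2
```

View pics/scene9.png

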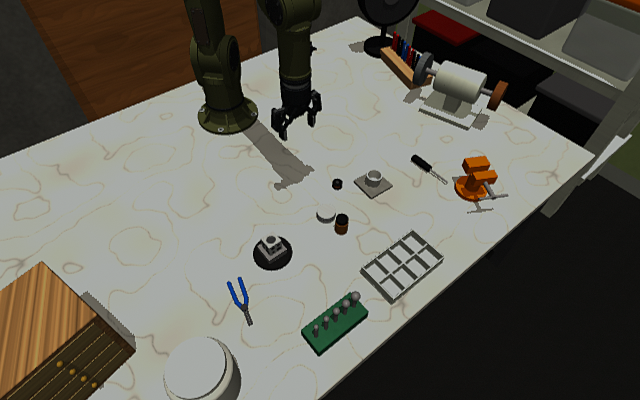

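The scene view shows the stack on the pad (272,250), the crucible on the tile (373,180), the tin (326,215) and the jar upright behind it (342,224). The bystanders have not moved. The jar is about 67 mm from the tin, and all offsets are well within tolerance, so I hand in.

```bash
python3 -c "
from workcell import bot
print(bot.finish_job())"
```

```text
the job is handed in; nothing more can be done
None
```

The bench is set out as asked and handed in after about 35 s of robot time: by the last camera check every piece was within about 3 mm of its place and the tin–jar gap was about 2 cm, but the hand-in did not report whether it passed.

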